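# Draw the glass onto the light box and pull the lamp on

### The arm

A 6-joint arm with a two-finger parallel gripper is mounted at the origin on the work surface. World frame = base frame: x ahead of the robot, y to its left, z up, the work surface at z = 0. Lengths are in mm, angles in rad, forces in N, time in s.
With the tool pointing down it reaches from about 300 to 775 mm from the base axis. Payload 14.6 kg.
Tool frame: the origin (TCP) lies between the finger pads; the fingertips stand 8 mm ahead of it and the grasp point (between the pads) lies 11 mm behind it; x points along the fingers, y is the direction in which the jaws open and shut, and the axes are right-handed (so a half turn about x gives the same grasp; the last joint's range is limited). The gripper opens to 94 mm and grips with 3 to 60 N. Pads are 16 mm wide; open, the fingers measure 119 mm over their backs; the gripper's body (75 mm by 177 mm) begins 78 mm behind the grasp point.
Start: joints at [1.279, 0.3, 1.521, -0, 1.321, -0.067], TCP at [122.599, 536.152, 213.446] pointing down, gripper open.
Joint ranges: [-3.03, 3.03], [-0.79, 2.21], [0.23, 2.52], [-1.04, 4.18], [0, 3.07], [-2.55, 2.55]. Speed limits (rad/s): [2.22, 2.22, 2.57, 3.14, 3.14, 3.14].

### API

Orientations are given as [roll, pitch, yaw] about the fixed x, y, z axes, in that order (R = Rz(yaw) Ry(pitch) Rx(roll)).
In Python, from cell import telemetry, camera, calibration, order gives the robot as it stands.
- The arm moves only by the shell command python3 -m handwheel 'ROWS' [FORCE]. ROWS is JSON, a list of rows, each a list of 7 numbers: the turn, a rotation vector about the tool's x, y, z as a fraction of full scale, then the shift along the tool's x, y, z as a fraction of full scale, then the opening, from 0 (shut) to 1 (fully open). A call has 1 to 12 rows; each row is the pose to reach, as a shift and turn from the pose measured when the call began, along the tool's axes at that moment, turning the shorter way round; what a row does not reach only later rows make up. Full scale, the value 1, is 300 mm for a shift and pi rad for a turn. A row lasts 1/8 s, in which the tool goes at most 62.5 mm and 10.7 degrees, less where a joint would pass 70% of its speed; a pose out of reach is approached as far as the arm can. A call with a number of a shift or a turn outside -1 to 1 is refused whole. A call with a gripper value outside its range is refused whole. The fingers move at their own pace and stop on an object; FORCE is the grip in N (left out, the last holds). Time passes only in rows, so rows that repeat a pose let the fingers close. It gives the time, the measured TCP pose, the force and the opening at its end, in the units of the state.
- telemetry.read_state(): the state, without advancing time (a new reading comes with each control period).
- camera(name): name is "scene" or "top" or "wrist"; returns the picture (420x560x3 uint8, red, green, blue); there is no depth.
- calibration(name): a dict with "fov_y" (degrees; the focal length in pixels is half the picture's height over the tangent of half this angle, whatever the lens; pixels are square), "cx", "cy" (the principal point, pixels), "k1" (the pictures are not rectified: a ray, as slopes to the right and down, at radius r is drawn at 1 + k1 r^2 times it, then the intrinsics apply), "position" and "attitude" of the camera in the world. Camera axes: x right, y down, z forward; pixel columns grow to the right and rows downward; lengths in mm; the calibration is good to about 2 mm. A picture is of the moment at which its call begins: read the wrist's pose just before it. calibration takes no time and is no camera call; for the wrist camera it gives the pose at the moment of the call.
- order.sign_off(): hands the job in, once; it reports no verdict.
The state is a dict: "clock": time; "joints": joint angles; "qd": joint speeds; "effort": joint torques, N m; "eef_pos": TCP position; "eef_rot": TCP orientation; "wrist_force": force on the tool from outside, world axes, zero at the start; "moment": the same for the moment, N m; "finger_gap": finger opening in mm.
Only numpy, scipy, OpenCV 4.12 (cv2) and the standard library are available. Lean on these libraries where they do the work, as an engineer would, in place of code of your own. Each camera call takes 0.05 s, during which the arm holds its last target.

### The job

Get the rectangular glass sheet ready for viewing: it lies flat on the rear deck of the light box, too wide to pick up, so press lightly on top of it and draw it toward you over the opal window until its long edge lies squarely against the raised ruled rail at the front. Switch the lamp on by pulling the mushroom-headed knob on the front panel out past its click, then let go so that it rests in the out position. Leave the round glass and the other things on the bench where they are.

Things in the scene. Friction and masses are not known exactly. Their poses are not given: they have to be found in the camera images.
- lightbox: Light box fixed to the bench: white steel case 235 mm deep (x) x 420 wide (y) x 80 high. Origin: at bench level under the middle of its front face, the face toward the robot; +x runs from front to rear, +y along the width, z up. Its flat top is at z 80 mm. From front to rear on top: ruled rail, opal window flush with the top (x 12 to 112 mm, y -180 to 180), plain rear deck (x 112 to 235)
- rail_face (a point): Foot of the rail's rear face, at mid width, level with the box top. The rail is a raised aluminium strip with tick marks along the front edge of the box top: 12 mm deep (box x 0 to 12), 6 mm higher than the top, y -180 to 180 mm. This face is the stop for the sheet
- sheet: Rectangular sheet of greenish glass, 80 mm (its x) x 130 mm (its y) x 4 mm thick, about 0.1 kg. Origin: centre of its underside, z up. It starts flat on the rear deck, in the left or the right half, a little askew. It slides on the box with a friction coefficient of about 0.35. Lying against the rail, its centre is 52 mm behind the box's front face
- rondel: Round glass disc of the same glass, 84 mm across, 5 mm thick, lying beside the sheet on the rear deck; origin: centre of its underside. Not part of the job
- knob_head (a point): Centre of the black mushroom head of the lamp knob, 46 mm above the bench; head 40 mm across, 14 thick along its axis, which is the box's -x. When in (off), this point is 40 mm in front of the front face. Behind the head a steel neck 14 mm across leaves 30 mm free up to the control plate (3 mm thick, 62 wide; a 19 mm collar stands 3 mm off it). Sides clear by 50 mm. Axes as the box
- lamp_knob (a joint): Lamp knob's travel in m along the box's -x: 0 = in, lamp off; 0.012 = out against its stop, lamp on. An over-centre spring holds it at either end: from 0 it takes about 8 N to start it outward, falling to nothing at the click near 0.006; beyond that it snaps out to 0.012 by itself and stays there when let go. Pushing it back in takes about 8 N
- dimmer_dial (a joint): Turn angle (rad) of the dimmer, not part of the job: a flat round dial 35 mm across, 13 mm high, without a neck, on a black plate like the lamp knob's. Knob and dimmer sit one left and one right of the middle of the front face, 70 to 130 mm off it, whichever way round
- brush_pot: White ceramic pot with brushes, 72 mm across, brushes up to 190 mm high, on the bench left of the box; origin: centre of its underside
- flux_jar: Jar, 52 mm across, 75 mm high, on the bench left of the box; origin: centre of its underside
- pliers: Running pliers with black grips lying on the bench right of the box, about 160 mm long, 17 mm high; origin: below the rivet
- tile_stack: Stack of four 70 mm square tiles, 24 mm high, on the bench right of the box; origin: centre of its underside
- cutter: Brass glass cutter lying on the bench in front of the box, 140 mm long, 14 mm high; origin: below its middle, x toward its wheel
Mind the look-alikes: they are no part of the job. What is shaped like the sheet but black or blue is not meant.

How it is judged:
By the outcome, as a careful person would: the job done as asked, in the order asked, and still so for the second after the job is handed in, with the robot touching nothing.
It also fails if it takes over 48 s, if anything falls off the work surface, if the arm or the gripper's body presses on something with over 40 N, if the wrist force passes 120 N, or if a joint passes its speed limit or range.

## Working session

There is one attempt and no reset: what is moved stays moved. The work goes in short steps, Python scripts to look and compute and a shell command to move; the robot and the scene stay as the last step left them, time stands still between calls to the robot, and variables do not carry over. Pictures are saved under pics/ and viewed, and the job is handed in when it is done.

```bash
ls; mkdir -p pics; python3 - <<'E'
from cell import telemetry,camera,calibration
import cv2
print(telemetry.read_state())
for n in("scene","top","wrist"):
    print(n,calibration(n))
    cv2.imwrite(f"pics/{n}0.png",camera(n)[:,:,::-1])
E
```

```text
pics
{'clock': 0.0, 'joints': array([ 1.27938909e+00,  3.00503188e-01,  1.52158493e+00, -2.96450463e-05,
        1.32071557e+00, -6.66101952e-02]), 'qd': array([-0.00064647,  0.00027584, -0.00035079,  0.00180912, -0.00074427,
        0.00195947]), 'effort': array([ 5.07059904e-04, -5.31808734e+01, -3.52734411e+01,  7.08668190e-02,
        2.44415668e-02, -1.11486959e-04]), 'eef_pos': array([122.54041104, 535.90813113, 212.86710156]), 'eef_rot': array([-1.61370076,  1.56958495, -1.83849045]), 'wrist_force': array([-0.27497749,  0.43613011,  0.0121262 ]), 'moment': array([-0.03335364, -0.00311945,  0.02842648]), 'finger_gap': 93.84113383991422}
scene {'fov_y': 47.54316915605412, 'cx': 275.01813631744017, 'cy': 216.7458418627511, 'k1': -0.001844609164720732, 'position': array([1426.08161186, -437.33165697,  953.94552424]), 'attitude': array([-2.2891415 , -0.00260289,  1.14149639])}
top {'fov_y': 43.24780606532474, 'cx': 276.88465566024433, 'cy': 204.58290073605556, 'k1': -0.04709511547439009, 'position': array([ 261.61590217,  -10.55210361, 1374.367213  ]), 'attitude': array([-2.96041963,  0.01006061, -1.54467666])}
wrist {'fov_y': 61.28525049920913, 'cx': 279.6949802810367, 'cy': 210.4857914851043, 'k1': -0.08846737472319774, 'position': array([ 49.2033041 , 553.17475513, 382.79454172]), 'attitude': array([2.87824659e+00, 1.70613973e-03, 1.34708410e+00])}
```

View pics/scene0.png

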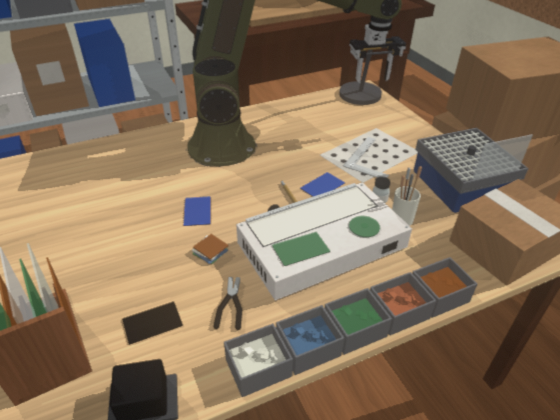

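View pics/top0.png

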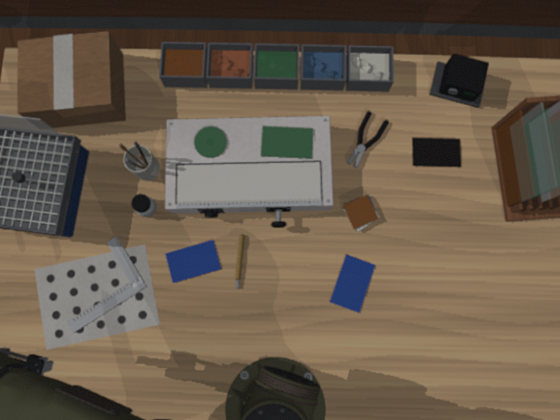

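View pics/wrist0.png

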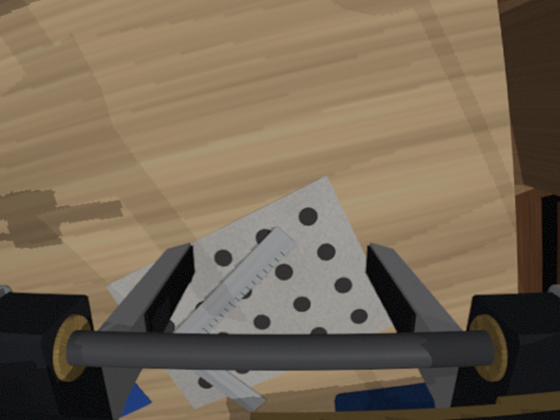

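Looking at the top view: the green sheet is at (287,142) and the round glass at (210,142). Look-alikes for the sheet are blue plates (194,261) and (352,284), a black plate (437,152), and the green tray (277,62). For the knob, (279,220) appears to have a neck and (210,212) appears flat, so I take (279,220). I'll check with a close crop.

```bash
cat > h.py <<'E'
import numpy as np,cv2
from scipy.spatial.transform import Rotation as R
from cell import telemetry,camera,calibration
def cam(c):
    f=210/np.tan(np.radians(c["fov_y"])/2); return f,R.from_euler("xyz",c["attitude"]).as_matrix()
def p2w(c,uv,z):
    f,M=cam(c); out=[]
    for u,v in np.atleast_2d(uv):
        d=np.array([(u-c["cx"])/f,(v-c["cy"])/f]); s=d.copy()
        for _ in range(30): s=d/(1+c["k1"]*(s@s))
        r=M@np.array([*s,1]); p=np.array(c["position"]); out.append(p+r*(z-p[2])/r[2])
    return np.array(out)
def w2p(c,P):
    f,M=cam(c); out=[]
    for p in np.atleast_2d(P):
        q=M.T@(p-c["position"]); s=q[:2]/q[2]; s=s*(1+c["k1"]*(s@s)); out.append([f*s[0]+c["cx"],f*s[1]+c["cy"]])
    return np.array(out)
E
python3 - <<'E'
import cv2
a=cv2.imread("pics/top0.png")[105:245,150:345]
cv2.imwrite("pics/topc.png",cv2.resize(a,None,fx=4,fy=4,interpolation=cv2.INTER_CUBIC))
a=cv2.imread("pics/scene0.png")[170:300,225:425]
cv2.imwrite("pics/scenec.png",cv2.resize(a,None,fx=4,fy=4,interpolation=cv2.INTER_CUBIC))
E
```

```text
(no output)
```

View pics/topc.png

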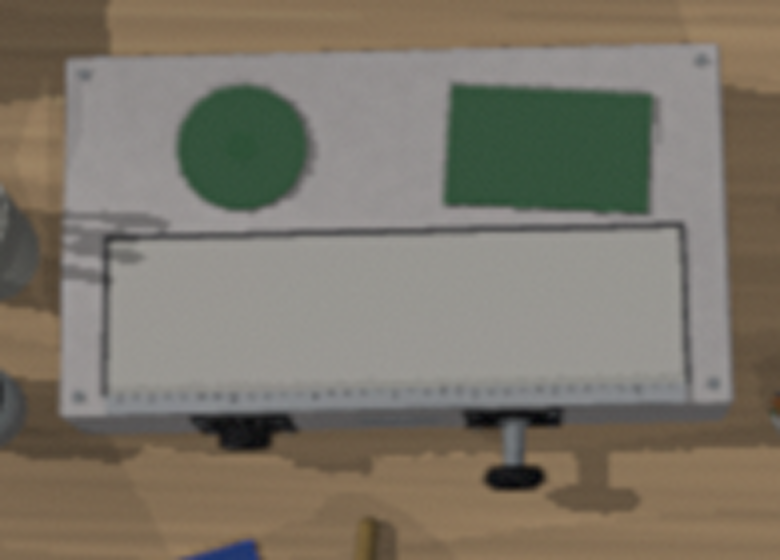

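View pics/scenec.png

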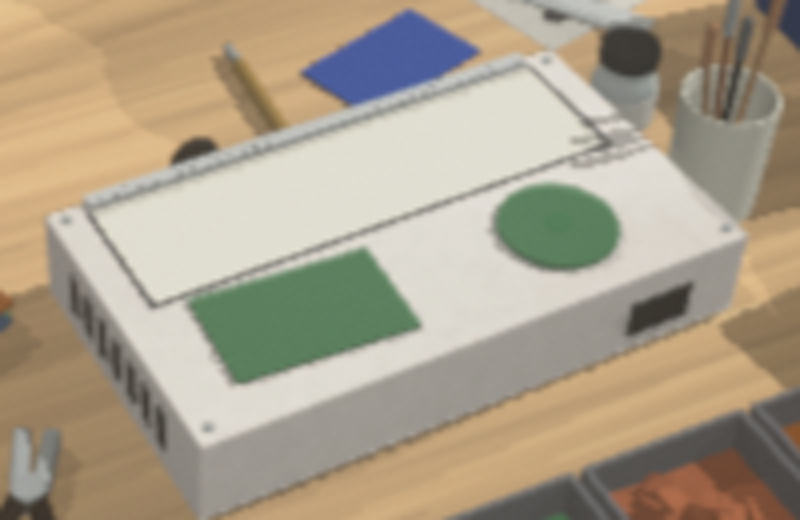

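The crop confirms it. The green rectangle (crop 450–652 × 84–212) is the sheet, and the mushroom knob with its neck is at crop (514,477). The flat dial is at (247,432). Now measuring.

```bash
cat > loc.py <<'E'
from h import *
def fit(cn,img,zs=84,roi=None):
    c=calibration(cn)
    hsv=cv2.cvtColor(img,cv2.COLOR_RGB2HSV)
    m=cv2.inRange(hsv,(45,70,30),(85,255,255))
    if roi: 
        k=np.zeros_like(m); x0,y0,x1,y1=roi; k[y0:y1,x0:x1]=255; m&=k
    out=[]
    for ct in cv2.findContours(m,cv2.RETR_EXTERNAL,cv2.CHAIN_APPROX_NONE)[0]:
        if cv2.contourArea(ct)<300: continue
        w=p2w(c,ct[:,0,:],zs)[:,:2]
        r=cv2.minAreaRect(w.astype(np.float32)); out.append((r,cv2.boundingRect(ct)))
    return out
E
python3 - <<'E'
from loc import *
for n,roi in(("top",(160,110,340,215)),("scene",(230,180,415,290))):
    c=calibration(n); im=cv2.imread(f"pics/{n}0.png")[:,:,::-1].copy()
    for z in (84,):
        for r in fit(n,im,z,roi): print(n,r, cv2.boxPoints(r[0]).round(1).tolist())
f=lambda p,o:(np.array(p)+.5)/4-.5+np.array(o)
c=calibration("top")
t=p2w(c,f([(67,60),(717,45),(62,415),(731,401)],(150,105)),80);print("top",t.round(1).tolist())
c2=calibration("scene")
t2=p2w(c2,f([(745,237),(200,443),(527,54),(47,222)],(225,170)),80);print("scene",t2.round(1).tolist())
print("knob head top",p2w(c,f([(514,466)],(150,105)),66),"ctr",p2w(c,f([(514,477)],(150,105)),60))
print("neck ends",p2w(c,f([(513,418),(515,466)],(150,105)),53))
print("scene knobtop",p2w(c2,f([(195,143)],(225,170)),66))
E
```

```text
top (((659.6470336914062, -12.182647705078125), (125.26558685302734, 76.06543731689453), 88.58153533935547), (262, 127, 51, 31)) [[620.0999755859375, -73.9000015258789], [696.0999755859375, -75.69999694824219], [699.2000122070312, 49.5], [623.2000122070312, 51.400001525878906]]
top (((656.4036865234375, 182.6868438720703), (76.94900512695312, 76.4394760131836), 2.5688416957855225), (195, 127, 31, 30)) [[616.2999877929688, 219.10000610351562], [619.7000122070312, 142.8000030517578], [696.5999755859375, 146.1999969482422], [693.0999755859375, 222.60000610351562]]
scene (((661.5206298828125, -12.593822479248047), (121.34070587158203, 71.29801177978516), 88.46949768066406), (274, 234, 54, 31)) [[624.2999877929688, -72.30000305175781], [695.5, -74.19999694824219], [698.7999877929688, 47.099998474121094], [627.5, 49.0]]
scene (((657.3435668945312, 182.9488983154297), (69.501708984375, 71.12641906738281), 25.408267974853516), (351, 218, 27, 18)) [[610.7000122070312, 200.1999969482422], [641.2000122070312, 135.89999389648438], [704.0, 165.6999969482422], [673.5, 230.0]]
top [[713.6, 298.8, 80.0], [732.8, -118.6, 80.0], [481.9, 286.8, 80.0], [500.9, -129.1, 80.0]]
scene [[715.6, 295.3, 80.0], [730.0, -117.2, 80.0], [479.1, 269.9, 80.0], [506.0, -129.6, 80.0]]
knob head top [[458.97195859   4.67378874  66.        ]] ctr [[452.91262365   4.56455279  60.        ]]
neck ends [[491.62188834   6.2472262   53.        ]
 [460.94839933   4.19485714  53.        ]]
scene knobtop [[455.74976219   4.14571844  66.        ]]
```

```bash
cat > plan.py <<'E'
from h import *
BYAW=np.radians(2.65); O=np.array([491.4,79.0,0])
BX=np.array([np.cos(BYAW),np.sin(BYAW),0]); BY=np.array([-BX[1],BX[0],0])
def b2w(bx,by,z): return O+bx*BX+by*BY+np.array([0,0,z])
def w2b(p): d=np.asarray(p)-O; return np.array([d@BX,d@BY,d[2]])
def go(P,yaw,s=None):
    # yaw: world heading of the tool y axis line is yaw+90deg
    s=s or telemetry.read_state(); M=R.from_euler("xyz",s["eef_rot"])
    best=None
    for k in(0,np.pi):
        x=np.array([0,0,-1.]); a=yaw+np.pi/2+k; y=np.array([np.cos(a),np.sin(a),0]); z=np.cross(x,y)
        rv=(M.inv()*R.from_matrix(np.c_[x,y,z])).as_rotvec()
        if best is None or np.linalg.norm(rv)<np.linalg.norm(best): best=rv
    sh=M.inv().apply(np.asarray(P)-s["eef_pos"])
    return np.r_[best/np.pi,sh/300].round(4)
E
python3 - <<'E'
from plan import *
s=telemetry.read_state(); print(R.from_euler("xyz",s["eef_rot"]).as_matrix().round(3))
print(w2b([659.8,-12.3,84]),w2b([455,4.6,46]),p2w(calibration("top"),[(138,160)],100))
print(go([661,-12.4,200],np.radians(-1.4)))
print("axes mm tool:",)
E
```

```text
[[-0.     0.223  0.975]
 [-0.001  0.975 -0.223]
 [-1.    -0.001 -0.   ]]
[163.99868201 -98.98829375  84.        ] [-39.80093837 -72.63749242  46.        ] [[599.49706513 358.44450274 100.        ]]
[-6.3800e-02 -0.0000e+00  3.0000e-04  4.4500e-02 -1.3819e+00  2.1571e+00]
axes mm tool:
```

```bash
python3 -m handwheel '[[-0.03,0,0,-0.05,-0.69,1,1],[-0.03,0,0,-0.05,-0.69,1,1],[-0.06,0,0,-0.05,-0.69,1,1],[-0.06,0,0,-0.05,-0.69,1,1],[-0.06,0,0,-0.05,-0.69,1,1],[-0.06,0,0,-0.05,-0.69,1,1],[-0.06,0,0,-0.05,-0.69,1,1]]' 20
python3 - <<'E'
from plan import *
print(go([661,-12.4,150],np.radians(-1.4)))
E
```

```text
clock: 1.02
eef_pos: [370.5, 265.2, 228.2]
eef_rot: [-1.678, 1.57, -1.719]
wrist_force: [0.3, -0.1, 0.4]
finger_gap: 93.7
[-5.2000e-03 -0.0000e+00  3.0000e-04  2.6140e-01 -8.8500e-01  1.0053e+00]
```

```bash
python3 -m handwheel '[[0,0,0,0,-0.44,0.5,0.7],[0,0,0,0,-0.6,0.7,0.7],[0,0,0,0.05,-0.885,1,0.7],[0,0,0,0.1,-0.885,1,0.7],[-0.005,0,0,0.26,-0.885,1,0.7],[-0.005,0,0,0.26,-0.885,1,0.7],[-0.005,0,0,0.26,-0.885,1,0.7],[-0.005,0,0,0.26,-0.885,1,0.7],[-0.005,0,0,0.26,-0.885,1,0.7]]'
python3 - <<'E'
from plan import *
print(go([661,-12.4,110],np.radians(-1.4)))
cv2.imwrite("pics/w1.png",camera("wrist")[:,:,::-1])
E
```

```text
clock: 2.15
eef_pos: [659.1, -11.0, 150.5]
eef_rot: [-2.035, 1.57, -2.059]
wrist_force: [0.3, 1.1, 0.2]
finger_gap: 65.6
[ 1.000e-04 -1.000e-04  3.000e-04  1.351e-01 -4.500e-03  6.500e-03]
```

View pics/w1.png

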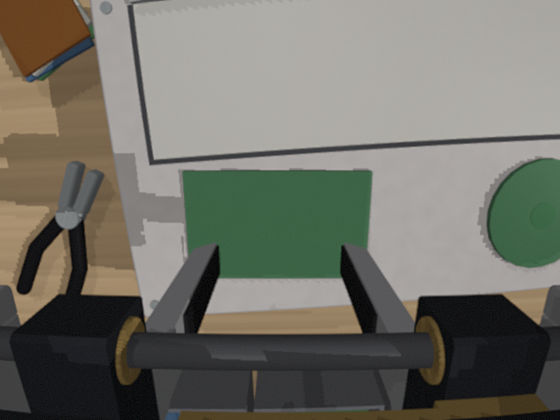

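The wrist view shows the sheet aligned with the image (183–371 × 170–278), the fingers straddling its middle and the window edge running slightly askew. I'll refine the measurement from this view.

```bash
python3 - <<'E'
from plan import *
c=calibration("wrist")
p=p2w(c,[(183,171),(371,170),(185,278),(370,278)],84); print(p.round(1).tolist(), p.mean(0))
q=p2w(c,[(152,162),(555,139),(132,8)],80); print(q.round(1).tolist(),[w2b(x).round(1).tolist() for x in q])
print("sheet box", w2b(p.mean(0)))
E
python3 -m handwheel '[[0,0,0,0.13,0,0.005,0.7],[0,0,0,0.15,0,0.005,0.7],[0,0,0,0.15,0,0.005,0.7],[0,0,0,0.15,0,0.005,0.7]]'
```

```text
[[618.6, -75.4, 84.0], [620.8, 51.8, 84.0], [697.8, -81.5, 84.0], [700.7, 54.8, 84.0]] [659.46874247 -12.55235918  84.        ]
[[612.3, -97.6, 80.0], [600.6, 186.2, 80.0], [513.1, -101.6, 80.0]] [[112.6, -182.0, 80.0], [114.0, 102.1, 80.0], [13.4, -181.4, 80.0]]
sheet box [163.65611097 -99.22506745  84.        ]
clock: 2.7
eef_pos: [661.2, -10.7, 107.8]
eef_rot: [-0.353, 1.568, -0.377]
wrist_force: [-0.4, 0.8, 1.3]
finger_gap: 65.6
```

```bash
H="python3 -m handwheel"; $H '[[0,0,0,0.04,-0.005,0,0.7],[0,0,0,0.045,-0.005,0,0.7],[0,0,0,0.045,-0.005,0,0.7]]'; $H '[[0,0,0,0.007,0,0,0.7],[0,0,0,0.007,0,0,0.7]]'
```

```text
clock: 3.08
eef_pos: [661.1, -12.3, 94.1]
eef_rot: [-0.406, 1.568, -0.429]
wrist_force: [0.1, -0.0, 0.0]
finger_gap: 66.1
clock: 3.32
eef_pos: [661.3, -12.3, 92.4]
eef_rot: [-0.319, 1.568, -0.342]
wrist_force: [-0.4, -0.5, 1.5]
finger_gap: 65.7
```

```bash
H="python3 -m handwheel"; $H '[[0,0,0,0.005,0,0,0.7],[0,0,0,0.005,0,0,0.7]]'; python3 -c "
from plan import *
s=telemetry.read_state();print(s['eef_pos'],s['wrist_force'])"
```

```text
clock: 3.58
eef_pos: [661.7, -12.3, 92.3]
eef_rot: [-0.229, 1.566, -0.253]
wrist_force: [-4.4, -0.4, 11.4]
finger_gap: 65.8
[661.67346678 -12.31076846  92.275994  ] [-4.35414091 -0.37624597 11.37521603]
```

```bash
python3 - <<'E'
from plan import *
s=telemetry.read_state()
print(go(s["eef_pos"]-60*BX-[0,0,1.4],np.radians(2.5)))
E
```

```text
[-0.0214  0.0014  0.0004  0.0038 -0.0139 -0.1995]
```

```bash
python3 -m handwheel '[[0,0.001,0,0.005,0,-0.01,0.7],[-0.003,0.001,0,0.005,-0.002,-0.03,0.7],[-0.006,0.001,0,0.005,-0.004,-0.055,0.7],[-0.01,0.001,0,0.005,-0.006,-0.085,0.7],[-0.014,0.001,0,0.005,-0.008,-0.115,0.7],[-0.018,0.001,0,0.005,-0.01,-0.145,0.7],[-0.021,0.001,0,0.005,-0.012,-0.175,0.7],[-0.021,0.001,0,0.005,-0.014,-0.2,0.7],[-0.021,0.001,0,0.005,-0.014,-0.2,0.7]]'
python3 - <<'E'
from plan import *
s=telemetry.read_state();print(s['eef_pos'],w2b(s["eef_pos"]),s['wrist_force'])
c=calibration("wrist")
cv2.imwrite("pics/w2.png",camera("wrist")[:,:,::-1])
cv2.imwrite("pics/t2.png",camera("top")[:,:,::-1])
E
```

```text
clock: 4.7
eef_pos: [602.3, -15.2, 92.2]
eef_rot: [-0.337, 1.566, -0.294]
wrist_force: [-2.2, -0.7, 12.6]
finger_gap: 65.6
[602.28464816 -15.20717616  92.24785812] [106.4104244  -99.23315381  92.24785812] [-2.23012996 -0.74766361 12.63983088]
```

View pics/w2.png

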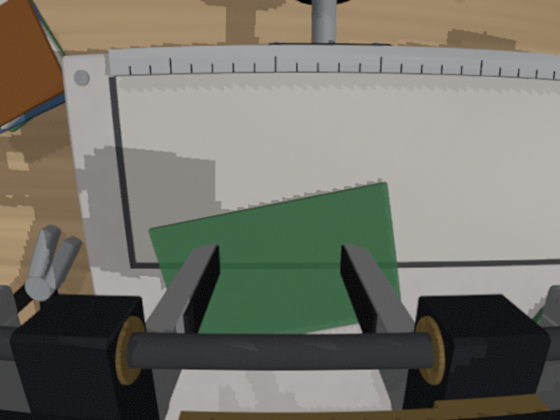

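```bash
python3 - <<'E'
from plan import *
s=telemetry.read_state();print(s['eef_pos'],s['wrist_force'],s["moment"]); print(R.from_euler("xyz",s["eef_rot"]).as_matrix().round(4))
c=calibration("wrist")
p=p2w(c,[(151,230),(388,183),(401,290)],84); print(p.round(1).tolist()); a=p[1]-p[0]; print(np.degrees(np.arctan2(-a[0],a[1])),np.linalg.norm(a))
q=p2w(c,[(112,76),(555,80)],86); q[0]; r=p2w(c,[(132,265),(555,262)],80)
for a in(q[1]-q[0],r[1]-r[0]): print(np.degrees(np.arctan2(-a[0],a[1])))
print(q.round(1).tolist(),r.round(1).tolist(),[w2b(x).round(1).tolist() for x in [*p,*q,*r]])
E
```

```text
[602.30598731 -15.16157478  92.24263195] [-2.68838742 -0.05822734 13.79451164] [0.17336203 0.67954393 0.00409308]
[[ 0.0038 -0.0423  0.9991]
 [-0.0013  0.9991  0.0423]
 [-1.     -0.0014  0.0037]]
[[588.9, -84.5, 84.0], [558.0, 38.7, 84.0], [618.4, 54.0, 84.0]]
14.074500362777096 127.03176821243594
2.695304829651107
2.6147581486212013
[[511.0, -99.8, 86.0], [500.7, 118.7, 86.0]] [[611.8, -98.3, 80.0], [600.5, 147.8, 80.0]] [[89.8, -167.9, 84.0], [64.6, -43.4, 84.0], [125.7, -30.9, 84.0], [11.3, -179.5, 86.0], [11.1, 39.2, 86.0], [112.0, -182.7, 80.0], [112.2, 63.7, 80.0]]
```

View pics/t2.png

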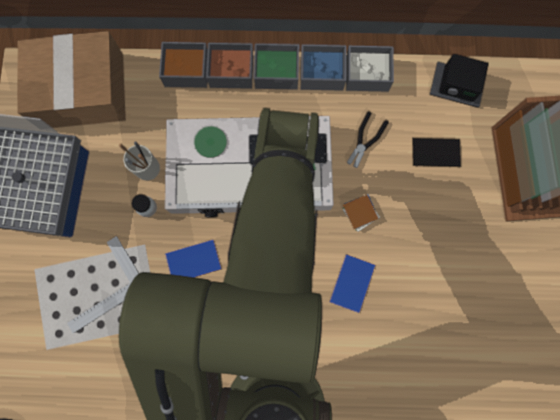

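The sheet has turned about 11° too far. The moment (0.68 N m about x at 13 N) shows that nearly all the load is on the +y finger. I'll balance the fingers before going on.

```bash
H="python3 -m handwheel"; $H '[[0,0,0.002,0.004,0,0,0.7],[0,0,0.002,0.004,0,0,0.7]]'; python3 -c "
from plan import *
s=telemetry.read_state();print(s['eef_pos'],s['wrist_force'],s['moment']);print(R.from_euler('xyz',s['eef_rot']).as_matrix()[2].round(4))"

```

```text
clock: 5.05
eef_pos: [602.7, -15.3, 92.3]
eef_rot: [0.72, 1.564, 0.762]
wrist_force: [-3.5, 0.8, 11.7]
finger_gap: 65.6
[602.68165357 -15.27953916  92.33311246] [-3.51122694  0.79097866 11.68024819] [-0.20189468  0.76886592 -0.1580664 ]
[-1.      0.0046  0.0052]
```

```bash
H="python3 -m handwheel"; $H '[[0.005,0.001,-0.0005,0.004,0,-0.01,0.7],[0.015,0.001,-0.0005,0.004,0,-0.02,0.7],[0.025,0.001,-0.0005,0.004,0,-0.03,0.7],[0.035,0.001,-0.0005,0.004,0,-0.04,0.7],[0.045,0.001,-0.0005,0.004,0,-0.05,0.7],[0.055,0.001,-0.0005,0.004,0,-0.06,0.7],[0.062,0.001,-0.0005,0.004,0,-0.06,0.7],[0.062,0.001,-0.0005,0.004,0,-0.06,0.7]]'; python3 - <<'E'
from plan import *
s=telemetry.read_state();print(w2b(s['eef_pos']),s['wrist_force'],s['moment']);print(R.from_euler('xyz',s['eef_rot']).as_matrix().round(4))
cv2.imwrite("pics/w3.png",camera("wrist")[:,:,::-1])
E
```

```text
clock: 6.05
eef_pos: [585.7, -16.2, 92.3]
eef_rot: [0.669, 1.565, 0.516]
wrist_force: [1.6, -0.0, 8.5]
finger_gap: 66.0
[ 89.84911037 -99.41056983  92.31943772] [ 1.58188893 -0.03888008  8.52681768] [-0.21831998 -0.31980099  0.08762473]
[[ 0.0051  0.1521  0.9884]
 [ 0.0029  0.9884 -0.1521]
 [-1.      0.0036  0.0046]]
```

View pics/w3.png

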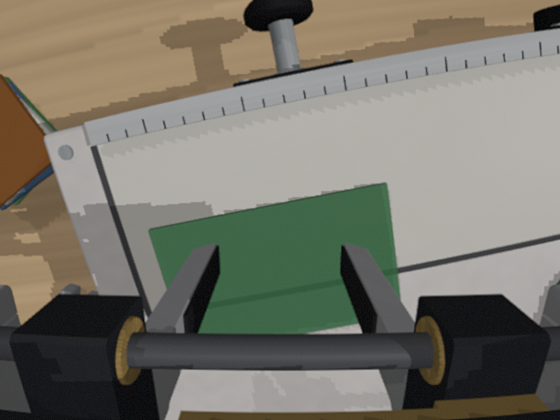

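No slip that time: the sheet sits exactly as before in the tool frame and is now nearly parallel to the rail. Measuring before the last stretch.

```bash
python3 - <<'E'
from plan import *
c=calibration("wrist")
p=p2w(c,[(151,230),(388,183)],84); 
q=p2w(c,[(95,146),(555,52)],80); r=p2w(c,[(148,318),(555,237)],80)
for w in (p,q,r):
    a=w[1]-w[0]; print([w2b(x).round(1).tolist() for x in w],np.degrees(np.arctan2(-a[0],a[1])))
s=telemetry.read_state()
b=w2b(s["eef_pos"]); yaw=np.arctan2(-.1521,.9884)
print(go(s["eef_pos"]-30*BX-[0,0,1.4],yaw),go(s["eef_pos"]-60*BX-[0,0,1.4],yaw))
E
```

```text
[[60.2, -163.3, 84.0], [59.7, -36.3, 84.0]] 2.8517056659174402
[[11.2, -181.3, 80.0], [9.3, 61.2, 80.0]] 3.0957299550683515
[[113.7, -183.6, 80.0], [111.4, 59.6, 80.0]] 3.1906312329385442
[ 0.0001  0.0015 -0.0012  0.0041 -0.0198 -0.0981] [ 1.000e-04  1.500e-03 -1.200e-03  3.600e-03 -3.950e-02 -1.961e-01]
```

```bash
H="python3 -m handwheel"; $H '[[0,0.001,-0.0005,0.005,-0.002,-0.01,0.7],[0,0.001,-0.0005,0.005,-0.006,-0.03,0.7],[0,0.001,-0.0005,0.005,-0.01,-0.05,0.7],[0,0.001,-0.0005,0.005,-0.016,-0.08,0.7],[0,0.001,-0.0005,0.005,-0.022,-0.11,0.7],[0,0.001,-0.0005,0.005,-0.027,-0.135,0.7],[0,0.001,-0.0005,0.005,-0.029,-0.145,0.7],[0,0.001,-0.0005,0.005,-0.029,-0.145,0.7]]'; python3 - <<'E'
from plan import *
s=telemetry.read_state();print(w2b(s['eef_pos']),s['wrist_force'],s['moment']);print(R.from_euler('xyz',s['eef_rot']).as_matrix().round(4))
cv2.imwrite("pics/w4.png",camera("wrist")[:,:,::-1])
E
```

```text
clock: 7.1
eef_pos: [542.6, -18.3, 92.2]
eef_rot: [0.369, 1.565, 0.217]
wrist_force: [0.9, 0.1, 10.9]
finger_gap: 65.7
[ 46.62205281 -99.51951154  92.21305013] [ 0.93866943  0.08355075 10.93011259] [-0.24453346 -0.0709631   0.08129223]
[[ 0.0056  0.1515  0.9884]
 [ 0.0012  0.9884 -0.1516]
 [-1.      0.0021  0.0053]]
```

View pics/w4.png

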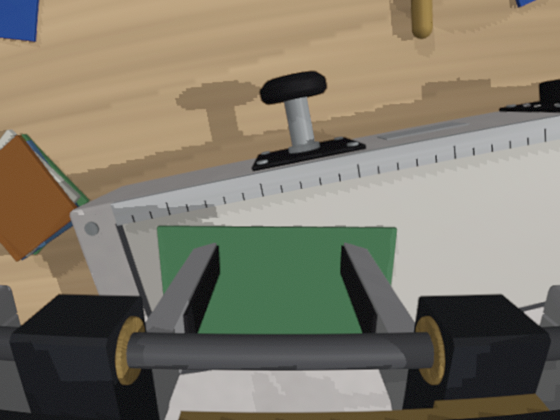

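The −y finger dominated this time, so the sheet swung the other way and its −y front corner is now near the rail. Measuring, then I'll load the +y finger and bring that side in.

```bash
python3 - <<'E'
from plan import *
c=calibration("wrist")
p=p2w(c,[(159,227),(396,228)],84); 
q=p2w(c,[(120,226),(555,140)],80)
for w in (p,q):
    a=w[1]-w[0]; print([w2b(x).round(1).tolist() for x in w],np.degrees(np.arctan2(-a[0],a[1])))
M=R.from_euler('xyz',telemetry.read_state()['eef_rot']).as_matrix()
s=telemetry.read_state()
for d in(-44,44): print(w2b(s["eef_pos"]+M[:,1]*d))
yaw=np.radians(2.65)
for d in (0,10,15):print(go(s["eef_pos"]-d*BX-[0,0,1.4],yaw))
E
```

```text
[[16.2, -158.7, 84.0], [41.6, -35.1, 84.0]] -8.93441687278448
[[12.4, -181.7, 80.0], [11.5, 58.7, 80.0]] 2.8689969832955975
[  37.96315788 -142.66960152   92.13618437]
[ 55.30921238 -56.39630359  92.3163422 ]
[-0.0632  0.0017 -0.0005  0.0047 -0.     -0.    ]
[-0.0632  0.0017 -0.0005  0.0045 -0.0066 -0.0327]
[-0.0632  0.0017 -0.0005  0.0044 -0.0099 -0.049 ]
```

```bash
H="python3 -m handwheel"; $H '[[-0.001,0.001,-0.001,0.005,0,0,0.7],[-0.011,0.001,-0.0015,0.005,-0.001,-0.007,0.7],[-0.023,0.001,-0.0015,0.005,-0.003,-0.015,0.7],[-0.035,0.001,-0.0015,0.005,-0.005,-0.025,0.7],[-0.047,0.001,-0.0015,0.005,-0.008,-0.035,0.7],[-0.057,0.001,-0.0015,0.005,-0.01,-0.045,0.7],[-0.063,0.001,-0.0015,0.005,-0.011,-0.055,0.7],[-0.063,0.001,-0.0015,0.005,-0.011,-0.055,0.7]]'; python3 - <<'E'
from plan import *
s=telemetry.read_state();print(w2b(s['eef_pos']),s['wrist_force'],s['moment']);print(R.from_euler('xyz',s['eef_rot']).as_matrix().round(4))
cv2.imwrite("pics/w5.png",camera("wrist")[:,:,::-1])
E
```

```text
clock: 8.15
eef_pos: [527.1, -19.2, 92.3]
eef_rot: [-0.553, 1.563, -0.507]
wrist_force: [2.0, -1.0, 12.0]
finger_gap: 65.8
[ 31.1650735  -99.71926403  92.278499  ] [ 2.04316219 -0.95135234 12.00341203] [ 0.17036349 -0.29699688 -0.0409785 ]
[[ 0.0064 -0.0457  0.9989]
 [-0.0036  0.9989  0.0457]
 [-1.     -0.0038  0.0062]]
```

View pics/w5.png

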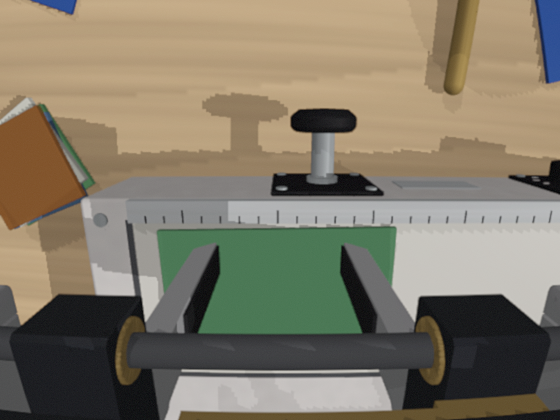

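```bash
python3 - <<'E'
from plan import *
im=cv2.imread("pics/w5.png")[190:300,120:420]; cv2.imwrite("pics/w5c.png",cv2.resize(im,None,fx=2.6,fy=2.6,interpolation=cv2.INTER_CUBIC))
c=calibration("wrist")
p=p2w(c,[(160,231),(394,227)],84)
print([w2b(x).round(1).tolist() for x in p])
s=telemetry.read_state()
for d in (6,10):print(go(s["eef_pos"]-d*BX-[0,0,1.4],np.radians(2.65)))
E
```

```text
[[15.4, -163.6, 84.0], [12.9, -38.9, 84.0]]
[-0.0002  0.0019  0.0012  0.0045  0.     -0.02  ]
[-0.0002  0.0019  0.0012  0.0045 -0.     -0.0334]
```

View pics/w5c.png

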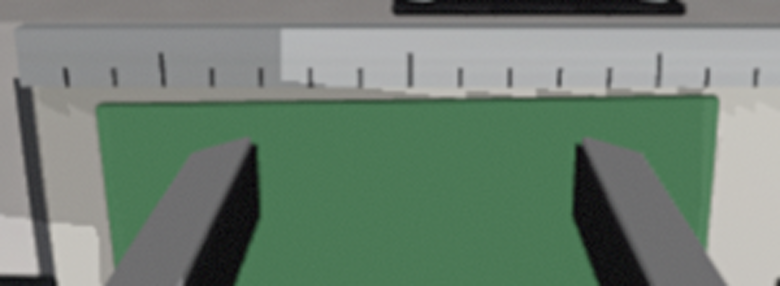

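```bash
H="python3 -m handwheel"; $H '[[0,0.001,0.001,0.004,0,0,0.7],[0,0.001,0.0015,0.004,0,-0.007,0.7],[0,0.001,0.0015,0.004,0,-0.014,0.7],[0,0.001,0.0015,0.004,0,-0.02,0.7],[0,0.001,0.0015,0.004,0,-0.02,0.7]]'; python3 - <<'E'
from plan import *
s=telemetry.read_state();print(w2b(s['eef_pos']),s['wrist_force'],s['moment'])
im=camera("wrist")[:,:,::-1]
im=im[190:300,120:420]; cv2.imwrite("pics/w6c.png",cv2.resize(im,None,fx=2.6,fy=2.6,interpolation=cv2.INTER_CUBIC))
E
```

```text
clock: 8.82
eef_pos: [522.3, -19.6, 92.3]
eef_rot: [0.05, 1.564, 0.096]
wrist_force: [2.1, -0.0, 7.6]
finger_gap: 66.2
[ 26.33089013 -99.8992805   92.25124342] [ 2.10210125 -0.04805294  7.6200542 ] [ 0.00126747 -0.44766666  0.06999904]
```

View pics/w6c.png

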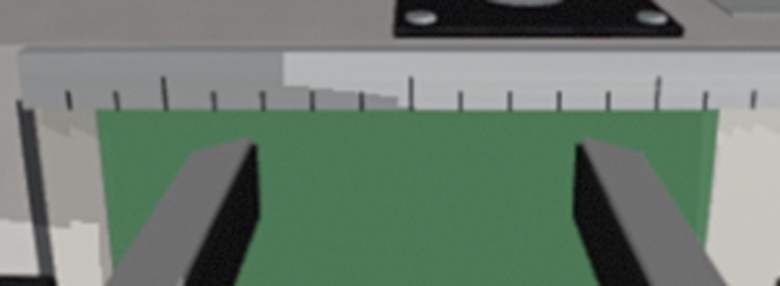

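The sheet's front edge now meets the rail's foot along its whole length (row 110 at both ends). One more light nudge will make sure it is firmly seated.

```bash
H="python3 -m handwheel"; $H '[[0,0.001,0,0.005,0,-0.005,0.7],[0,0.001,0,0.005,0,-0.01,0.7],[0,0.001,0,0.005,0,-0.012,0.7]]'; python3 - <<'E'
from plan import *
s=telemetry.read_state();print(w2b(s['eef_pos']),s['wrist_force'],s['moment'])
im=camera("wrist")[:,:,::-1]; cv2.imwrite("pics/w7.png",im)
im=im[190:300,120:420]; cv2.imwrite("pics/w7c.png",cv2.resize(im,None,fx=2.6,fy=2.6,interpolation=cv2.INTER_CUBIC))
E
```

```text
clock: 9.25
eef_pos: [520.4, -19.8, 92.2]
eef_rot: [-0.019, 1.562, 0.026]
wrist_force: [5.1, 0.8, 8.0]
finger_gap: 65.5
[  24.41477855 -100.01338477   92.24803055] [5.13548502 0.77255617 8.03676239] [ 0.16772413 -0.96514036 -0.04166671]
```

View pics/w7c.png

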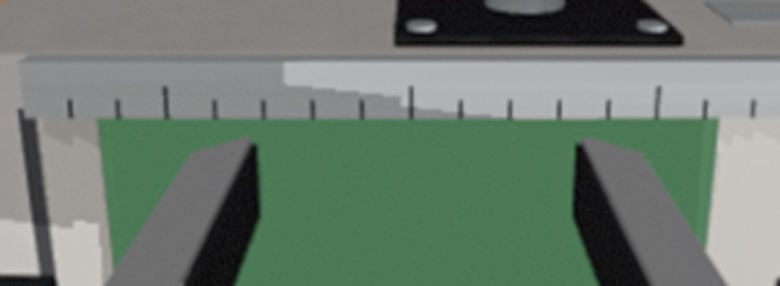

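```bash
H="python3 -m handwheel"; $H '[[0,0,0,-0.01,0,0,0.7],[0,0,0,-0.05,0,0,0.7],[0,0,0,-0.15,0,0,0.7],[0,0,0,-0.3,0,0,0.6],[0,0,0,-0.3,0,0,0.6],[0,0,0,-0.3,0,0,0.6]]'; python3 - <<'E'
from plan import *
s=telemetry.read_state();print(w2b(s['eef_pos']),s['wrist_force'])
c=calibration("wrist"); im=camera("wrist")[:,:,::-1]; cv2.imwrite("pics/w8.png",im)
print(go(b2w(-20,-73,180),BYAW))
E
```

```text
clock: 10.05
eef_pos: [519.3, -19.8, 181.9]
eef_rot: [-0.014, 1.563, 0.032]
wrist_force: [0.4, 1.2, -0.8]
finger_gap: 56.6
[ 23.28019126 -99.94431669 181.91033513] [ 0.38032768  1.22517329 -0.79475748]
[-0.0002  0.0022 -0.      0.0038  0.0897 -0.1439]
```

View pics/w8.png

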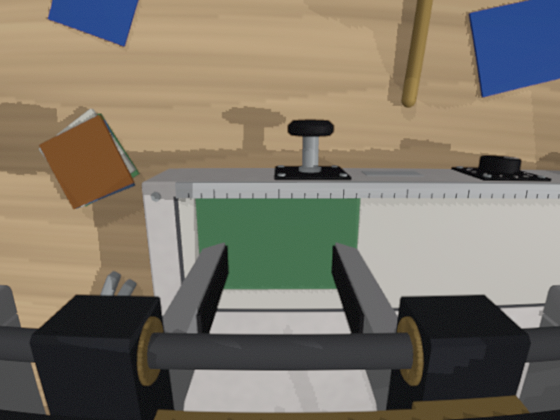

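The sheet lies along the rail (edge row 198, columns 196–358) and the knob is at (310,128). Checking the sheet and refining the knob position.

```bash
python3 - <<'E'
from plan import *
c=calibration("wrist"); g=lambda u,z:[w2b(x).round(1).tolist() for x in p2w(c,u,z)]
print("front",g([(196,198),(358,199)],84),"rear",g([(208,289),(348,290)],84))
print("rail end/rear foot",g([(195,196),(540,198)],86))
print("head",g([(289,128),(333,128)],46),"top",g([(310,122)],66))
print("neck",g([(303,155),(318,155),(303,140),(318,140)],46))
print("plate",g([(275,168),(348,168)],72))
E
```

```text
front [[10.5, -164.9, 84.0], [11.2, -39.0, 84.0]] rear [[88.9, -160.0, 84.0], [89.7, -42.5, 84.0]]
rail end/rear foot [[8.4, -165.1, 86.0], [9.4, 111.0, 86.0]]
head [[-41.0, -92.0, 46.0], [-41.2, -54.9, 46.0]] top [[-46.5, -76.1, 66.0]]
neck [[-18.3, -79.9, 46.0], [-18.4, -67.0, 46.0], [-31.0, -80.1, 46.0], [-31.1, -67.3, 46.0]]
plate [[-11.0, -103.6, 72.0], [-11.2, -45.7, 72.0]]
```

```bash
H="python3 -m handwheel"; $H '[[0,0.002,0,0,0.088,-0.144,0.6],[0,0.002,0,0,0.088,-0.144,0.6],[0,0.002,0,0.15,0.088,-0.144,0.6],[0,0.002,0,0.15,0.088,-0.144,0.6],[0,0.002,0,0.15,0.088,-0.144,0.6]]'; python3 - <<'E'
from plan import *
s=telemetry.read_state();print(w2b(s['eef_pos']),s['wrist_force'])
print(go(b2w(-19.5,-73.5,35),BYAW))
c=calibration("wrist"); im=camera("wrist")[:,:,::-1]; cv2.imwrite("pics/w9.png",im)
E
```

```text
clock: 10.72
eef_pos: [475.7, 4.5, 137.0]
eef_rot: [0.057, 1.57, 0.102]
wrist_force: [-0.6, -0.3, 0.4]
finger_gap: 56.4
[-19.12431079 -73.72945195 137.032998  ] [-0.62480182 -0.27368869  0.44676543]
[-3.000e-04  2.000e-04 -0.000e+00  3.401e-01  7.000e-04 -1.500e-03]
```

View pics/w9.png

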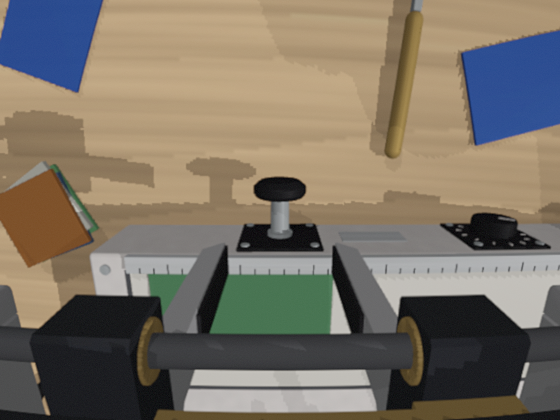

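The knob (column 279) is centred between the fingers. Descending.

```bash
H="python3 -m handwheel"; $H '[[0,0,0,0.1,0,-0.001,0.6],[0,0,0,0.17,0,-0.001,0.6],[0,0,0,0.22,0,-0.001,0.6],[0,0,0,0.22,0,-0.001,0.6]]'; $H '[[0,0,0,0.06,0,0,0.6],[0,0,0,0.12,0,0,0.6],[0,0,0,0.12,0,0,0.6],[0,0,0,0.12,0,0,0.6]]'; python3 - <<'E'
from plan import *
s=telemetry.read_state();print(w2b(s['eef_pos']),s['wrist_force'])
im=camera("wrist")[:,:,::-1]; cv2.imwrite("pics/w10.png",im)
im=camera("scene")[:,:,::-1]; cv2.imwrite("pics/s10.png",im)
E
```

```text
clock: 11.28
eef_pos: [475.7, 4.4, 71.3]
eef_rot: [-0.026, 1.57, 0.02]
wrist_force: [-1.0, -0.2, 0.1]
finger_gap: 56.2
clock: 11.78
eef_pos: [476.4, 4.4, 36.4]
eef_rot: [-0.078, 1.568, -0.032]
wrist_force: [-0.5, 0.1, -0.1]
finger_gap: 56.5
[-18.42952911 -73.85306343  36.44546565] [-0.48187316  0.10688262 -0.11601116]
```

View pics/w10.png

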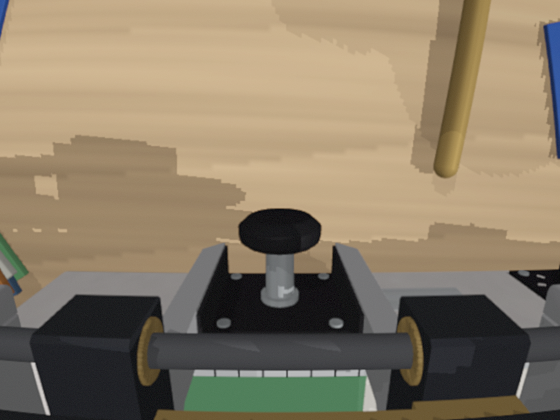

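The fingers are down on either side of the neck, behind the head at (279,230). Closing.

```bash
H="python3 -m handwheel"; $H '[[0,0,0,0,0,-0.004,0.4],[0,0,0,0,0,-0.004,0.1],[0,0,0,0,0,-0.004,0.05],[0,0,0,0,0,-0.004,0.05],[0,0,0,0,0,-0.004,0.05],[0,0,0,0,0,-0.004,0.05]]' 20; python3 - <<'E'
from plan import *
s=telemetry.read_state();print(w2b(s['eef_pos']),s['wrist_force'],s["finger_gap"])
E
```

```text
clock: 12.62
eef_pos: [475.1, 4.2, 36.3]
eef_rot: [-0.142, 1.568, -0.096]
wrist_force: [-0.3, -1.2, 0.4]
finger_gap: 13.4
[-19.74308665 -73.95047433  36.27616661] [-0.31791865 -1.21234426  0.35130135] 13.352170480741977
```

Gripped at 13.4 mm, which is the neck. Now pulling about 12 mm out.

```bash
H="python3 -m handwheel"; $H '[[0,0,0,0,0,-0.01,0.05],[0,0,0,0,0,-0.02,0.05],[0,0,0,0,0,-0.03,0.05],[0,0,0,0,0,-0.04,0.05],[0,0,0,0,0,-0.04,0.05],[0,0,0,0,0,-0.04,0.05]]'; python3 - <<'E'
from plan import *
s=telemetry.read_state();print(w2b(s['eef_pos']),s['wrist_force'],s["finger_gap"])
im=camera("wrist")[:,:,::-1]; cv2.imwrite("pics/w11.png",im)
E
```

```text
clock: 13.38
eef_pos: [463.0, 3.6, 36.3]
eef_rot: [-0.173, 1.569, -0.128]
wrist_force: [-1.5, -1.1, 1.0]
finger_gap: 13.3
[-31.83027336 -73.96870922  36.25277395] [-1.45908403 -1.0690362   0.97482381] 13.3016181160138
```

View pics/w11.png

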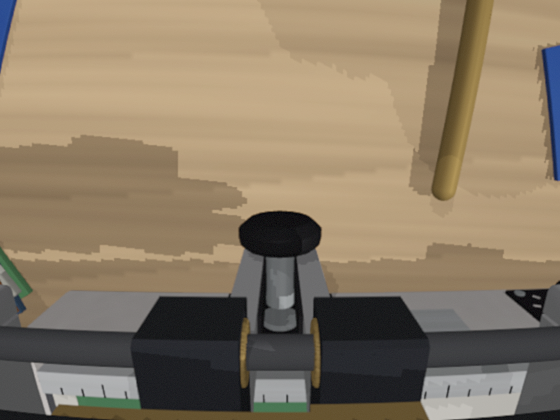

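The tool moved 12 mm and the head came along: it is still at (279,233) in the tool view. Letting go and rising.

```bash
H="python3 -m handwheel"; $H '[[0,0,0,0,0,0,0.3],[0,0,0,0,0,0,0.6],[0,0,0,0,0,0,0.6],[0,0,0,0,0,0,0.6]]'; $H '[[0,0,0,-0.05,0,0,0.6],[0,0,0,-0.2,0,0,0.6],[0,0,0,-0.4,0,0,0.6],[0,0,0,-0.5,0,0,0.6],[0,0,0,-0.5,0,0,0.6],[0,0,0,-0.5,0,0,0.6]]'; python3 - <<'E'
from plan import *
s=telemetry.read_state();print(w2b(s['eef_pos']),s['wrist_force'],s["finger_gap"])
c=calibration("wrist");im=camera("wrist")[:,:,::-1]; cv2.imwrite("pics/w12.png",im)
np.save("c12.npy",c,allow_pickle=True)
im=camera("scene")[:,:,::-1]; cv2.imwrite("pics/s12.png",im)
E
```

```text
clock: 13.92
eef_pos: [463.0, 3.7, 36.2]
eef_rot: [-0.159, 1.569, -0.114]
wrist_force: [-0.3, -0.3, -0.1]
finger_gap: 49.8
clock: 14.68
eef_pos: [462.3, 3.7, 185.8]
eef_rot: [-0.192, 1.569, -0.147]
wrist_force: [0.5, -0.2, 0.4]
finger_gap: 56.2
[-32.55796083 -73.83048112 185.80966276] [ 0.46730449 -0.24287633  0.44061678] 56.16883355084696
```

View pics/w12.png

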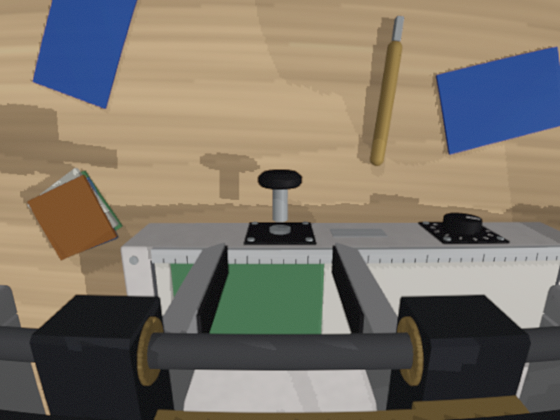

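View pics/s12.png

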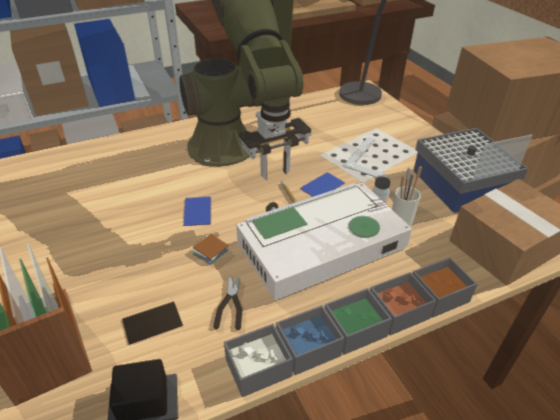

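```bash
python3 - <<'E'
from plan import *
from loc import fit
c=np.load("c12.npy",allow_pickle=True).item(); g=lambda u,z:[w2b(x).round(1).tolist() for x in p2w(c,u,z)]
print("head",g([(280,180)],46),"top",g([(280,173)],66))
print("front",g([(172,263),(322,263)],84))
im=cv2.imread("pics/s12.png")[:,:,::-1].copy()
for r,_ in fit("scene",im,84,(230,180,415,290)): print(w2b([*r[0],84]).round(1),r[1],r[2])
a=cv2.imread("pics/scene0.png");b=cv2.imread("pics/s12.png");print(a[215,340],b[215,340],a[225,310],b[225,310])
b=b[185:280,235:415]; cv2.imwrite("pics/s12c.png",cv2.resize(b,None,fx=4.4,fy=4.4,interpolation=cv2.INTER_CUBIC))
E
```

```text
head [[-52.1, -73.5, 46.0]] top [[-61.6, -73.5, 66.0]]
front [[11.0, -163.8, 84.0], [10.6, -38.7, 84.0]]
[171.3  96.   84. ] (72.51505279541016, 68.45886993408203) 65.57225036621094
[  50.4 -102.3   84. ] (71.99433898925781, 118.69910430908203) 2.8003218173980713
[210 222 224] [215 226 228] [210 222 224] [215 226 228]
```

View pics/s12c.png

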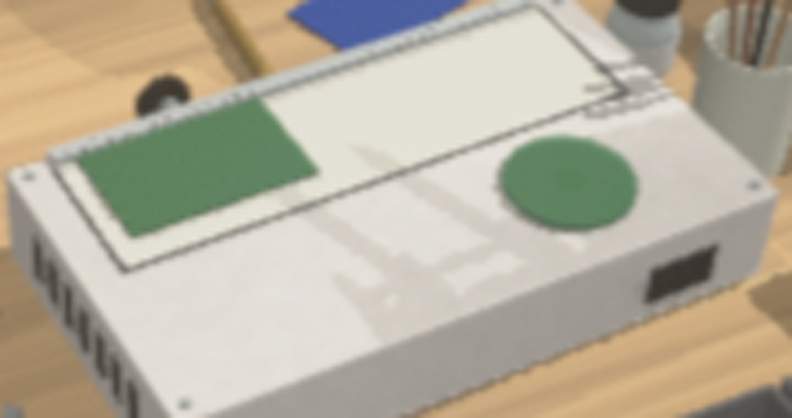

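The checks agree: the knob head is at 52 mm (out) and the window is slightly brighter. The sheet's yaw is 2.8°, against 2.65° for the box, with its edge at the rail. The rondel has not moved.

```bash
python3 -c "
from cell import order
print(order.sign_off())"
```

```text
the job is handed in; nothing more can be done
None
```

The sheet now lies squarely against the rail and the lamp knob is out. I handed the job in at about 15 s, with the gripper open and clear of everything; no verdict was reported.

**Sheet:** I drew it forward with two open fingertips at about 8–14 N. It swung about 11° one way and then the other while sliding, because one finger carried most of the load. I corrected both swings and seated it with a final nudge against the rail.

**Knob:** I gripped it by the neck, pulled it 12 mm, and let go.

**Last checks:**

| Check | Measured | Expected |
|---|---|---|
| Sheet's front edge, from the wrist camera | 10.6–11.0 mm at both ends | 12 mm (rail face) |
| Sheet's angle, from the scene camera | 2.8° | 2.65° (box) |
| Sheet's centre, from the scene camera | 50.4 mm | 52 mm |
| Knob head in front of the box after letting go | 52 mm | 52 mm |

- **Disagreement:** the front edge and centre both read 1–1.6 mm short. That is within the camera calibration's 2 mm, and the sheet cannot be inside the rail. A gap under about 0.7 mm would be hidden behind the rail in the wrist view.
- **Lamp:** the window pixels got slightly brighter, from about 222 to 226, which fits the lamp being on but is weak evidence by itself.
- **Other things:** the round glass and the rest of the bench looked unmoved in the scene and wrist pictures. I took no last unobstructed top view.

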